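# Clamp the cutting board with the ratchet wrench

### The arm

A 7-joint arm with a two-finger parallel gripper is mounted at the origin on a cart in front of the work surface, level with it; the furniture and walls round the work are solid. World frame = base frame: x ahead of the robot, y to its left, z up, the work surface at z = 0. Lengths are in m, angles in rad, forces in N, time in s.
With the tool pointing down it reaches from about 0.4 to 0.85 m from the base axis. Payload 10.4 kg.
Tool frame: the origin (TCP) lies between the finger pads; the fingertips stand 19 mm ahead of it and the grasp point (between the pads) is the TCP; x points along the fingers, y is the direction in which the jaws open and shut, and the axes are right-handed (so a half turn about x gives the same grasp; the last joint's range is limited). The gripper opens to 87 mm and grips with 3 to 60 N. Pads are 19 mm wide; open, the fingers measure 117 mm over their backs; the gripper's body (75 mm by 190 mm) begins 51 mm behind the grasp point.
Start: joints at [1.202, 0.332, -0.065, 1.46, 0.022, 1.35, -0.088], TCP at [0.212, -0.588, 0.242] pointing down, gripper open.
Joint ranges: [-2.6, 2.6], [-0.5, 2.12], [-1.47, 1.34], [0.16, 2.42], [-1.27, 4.41], [0.06, 2.06], [-2.6, 2.6]. Speed limits (rad/s): [2.22, 2.22, 2.79, 2.79, 3.14, 3.14, 3.14].

### API

Orientations are given as a unit quaternion [x, y, z, w].
In Python, from bench import r gives the robot as it stands.
- The arm moves only by the tool drive_tool, never from a script. Its argument "motion" is a list of rows, each a list of 4 numbers: the shift along the tool's x, y, z in cm, then the turn about the tool's x in units of 5 degrees (1.0 is 5 degrees). In form: [[tx, ty, tz, twist], ...]. A call has 1 to 20 rows; each row is the pose to reach, as a shift and turn from the pose commanded when the call began, along the tool's axes at that moment; what a row does not reach only later rows make up. A row lasts 1/12 s, in which the tool goes at most 41.7 mm and 7.16 degrees, less where a joint would pass 70% of its speed; a pose out of reach is approached as far as the arm can. A call with a gripper value outside its range is refused whole. "grip" is the closure in counts, from 0 (fully open) to 255 (shut), set as the call begins (left out, the last holds). The fingers move at their own pace and stop on an object; "force" is the grip in N (left out, the last holds). Time passes only in rows, so rows that repeat a pose let the fingers close. It gives the time, the measured TCP pose, the force and the opening at its end, in the units of the state.
- r.read_state(): the state, without advancing time (a new reading comes with each control period).
- r.camera(name): name is "scene" or "top" or "wrist"; returns the picture (420x560x3 uint8, red, green, blue); there is no depth.
- r.calibration(name): a dict with "fx", "fy", "cx", "cy" (pixels), "dist" ([k1, k2, p1, p2, k3] as OpenCV has them; the pictures are not rectified), "xyz" and "orientation" of the camera in the world. Camera axes: x right, y up, looking along -z (the intrinsics and any distortion apply to the point x, -y, -z); pixel columns grow to the right and rows downward; lengths in m; the calibration is good to about 2 mm. A picture is of the moment at which its call begins: read the wrist's pose just before it. calibration takes no time and is no camera call; for the wrist camera it gives the pose at the moment of the call.
- r.close_job(): hands the job in, once; it reports no verdict.
The state is a dict: "time": time; "joint_positions": joint angles; "joint_vel": joint speeds; "joint_torque": joint torques, N m; "ee_pos": TCP position; "eef_rot": TCP orientation; "ft_force": force on the tool from outside, world axes, zero at the start; "torque": the same for the moment, N m; "width": finger opening in m.
Only numpy, scipy, OpenCV 4.12 (cv2) and the standard library are available. Lean on these libraries where they do the work, as an engineer would, in place of code of your own. Each camera call takes 0.05 s, during which the arm holds its last target.

### The job

The cutting board on the range is held by two ratchet clamps, but one of them is still loose: its jaw stands clear above the board. Take the upright grip of that clamp's ratchet wrench and swing it back and forth between its stops - clockwise seen from above it drives, on the way back it slips - until the jaw is fully down on the board, then let go. Leave the tight clamp's wrench, the mug and the jar as they are.

Things in the scene. Friction and masses are not known exactly. Their poses are not given: they have to be found in the camera images.
- loose_grip_centre (a point): Centre of the upright black round grip at the end of the LOOSE clamp's ratchet wrench: 23 mm diameter, 52 mm tall, so this point is 26 mm above its lower end and 130 mm above the range top. The grip turns freely about its own upright axis (its yaw means nothing) and rides on a flat steel bar 150 mm from the wrench's pivot; the bar's top is 104 mm above the range top. Nothing stands within 80 mm of it at grip height.
- loose_pivot (a point): Point on the upright pivot axis of the loose clamp's wrench, at the height of the grip's centre (130 mm above the range top). Its x axis points away from the board; at wrench angle 0 the grip lies 150 mm from it along its -x, over the board. z is up. The clamp is fixed: grey column 75 mm high behind the far edge of the board, steel disc with two upright stop pins, a ratchet wheel of 24 small pins, and the wrench on top.
- loose_wrench (a joint): Angle of the loose clamp's wrench in rad, 0 when the bar points along the pivot's -x, growing clockwise seen from above; stops at -0.55 and +0.55. The grip is at pivot + 0.150 m * (-cos q, +sin q) in the pivot's x, y axes. Clockwise (growing) it drives the screw, which needs 2 to 4 N at the grip (it blocks hard once the jaw is down); the other way it slips freely (under 1 N). The ratchet has 24 steps to a turn (0.26 rad each), so up to 0.26 rad of each driving stroke is idle.
- loose_jaw (a joint): How far the loose clamp's jaw is down, in m: 0 open (pad 24 mm above the board), 0.024 on the board, where the screw stops. 0.015 m per rad driven; it stays on the return stroke. Starts at 0 to 0.006: two to four driving strokes. The jaw is a dark steel finger over the board's far edge; its round spindle stands 31 to 38 mm above the wrench head while loose, 13 mm when tight.
- tight_grip_centre (a point): Centre of the same kind of upright grip on the wrench of the TIGHT clamp, an identical clamp about 240 mm to the side whose jaw already lies on the board. Leave it alone.
- mug_centre (a point): Centre of the white mug (82 mm wide, 112 mm with its handle, 94 mm tall) that stands on the near half of the board. Leave it.
- jar_centre (a point): Centre of the small white-capped spice jar (40 mm diameter, 71 mm tall) on the near half of the board. Leave it.

How it is judged:
By the outcome, as a careful person would: the job done as asked, in the order asked, and still so for the second after the job is handed in, with the robot touching nothing.
It also fails if it takes over 48 s, if anything falls off the work surface, if the arm or the gripper's body presses on something with over 40 N, if the wrist force passes 120 N, or if a joint passes its speed limit or range.

## Working session

There is one attempt and no reset: what is moved stays moved. The work goes in short steps, Python scripts to look and compute and a tool call to move; the robot and the scene stay as the last step left them, time stands still between calls to the robot, and variables do not carry over. Pictures are saved under pics/ and viewed, and the job is handed in when it is done.

Besides the shell and the picture viewer there is one more tool, called after "Call:" by a JSON object that holds its "op" and its "data", one argument or row to a line. drive_tool: Moves the arm, as the interface text tells. Its arguments: {"type":"object","properties":{"motion":{"type":"array","items":{"type":"array","items":{"type":"number"}}},"grip":{"type":"number"},"force":{"type":"number"}},"required":["motion"]}

```bash
ls; mkdir -p pics
python3 - <<'E'
from bench import r
import cv2
s=r.read_state();print(s)
for n in("scene","top","wrist"):
    c=r.calibration(n);print(n,c)
    cv2.imwrite(f"pics/{n}0.png",r.camera(n)[:,:,::-1])
E
```

```text
pics
{'time': 0.0, 'joint_positions': array([ 1.20239698,  0.33286547, -0.06467991,  1.46093607,  0.02161468,
        1.34991863, -0.08852892]), 'joint_vel': array([ 0.00116463, -0.00136856,  0.00089807,  0.00035427, -0.0002445 ,
        0.00150352,  0.00011642]), 'joint_torque': array([ 7.77912101e-04, -6.23250747e+01,  2.52855476e-02, -3.89897275e+01,
       -6.12718030e-02,  3.97577626e-02,  1.31271231e-04]), 'ee_pos': array([ 0.21169889, -0.58766768,  0.24076039]), 'eef_rot': array([-0.69644749, -0.12213431,  0.69668276, -0.12114965]), 'ft_force': array([0.07181039, 0.03541336, 0.05780889]), 'torque': array([-0.00842263,  0.02087471, -0.02299796]), 'width': 0.08706483897338406}
scene {'fx': 463.04787060369495, 'fy': 463.04787060369495, 'cx': 276.3250444755551, 'cy': 207.1207936420316, 'dist': array([-0.12795057,  0.        ,  0.        ,  0.        ,  0.        ]), 'xyz': array([ 0.06407271, -0.55094106,  0.52785489]), 'orientation': array([ 0.46756483, -0.17018684, -0.30769748,  0.81101284])}
top {'fx': 421.52819940477127, 'fy': 421.52819940477127, 'cx': 275.6085875111916, 'cy': 201.44144799423464, 'dist': array([-0.13133345,  0.        ,  0.        ,  0.        ,  0.        ]), 'xyz': array([0.39383256, 0.01464489, 0.95245542]), 'orientation': array([ 0.05110166, -0.06369779, -0.70320989,  0.7062769 ])}
wrist {'fx': 303.4570557405992, 'fy': 303.4570557405992, 'cx': 285.1795169636457, 'cy': 215.89915226630347, 'dist': array([-0.00442894,  0.        ,  0.        ,  0.        ,  0.        ]), 'xyz': array([ 0.29125218, -0.55878806,  0.38456977]), 'orientation': array([-0.12595836,  0.08932228, -0.56803255,  0.80839041])}
```

View pics/scene0.png

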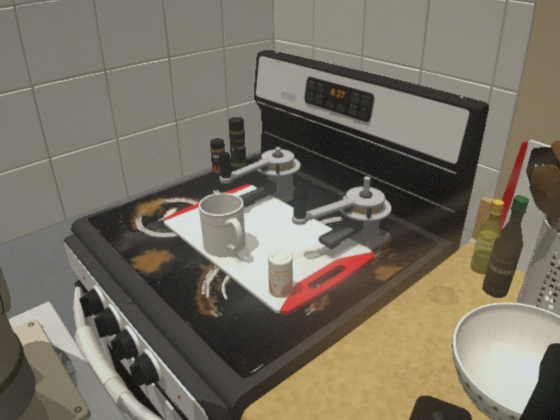

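View pics/top0.png

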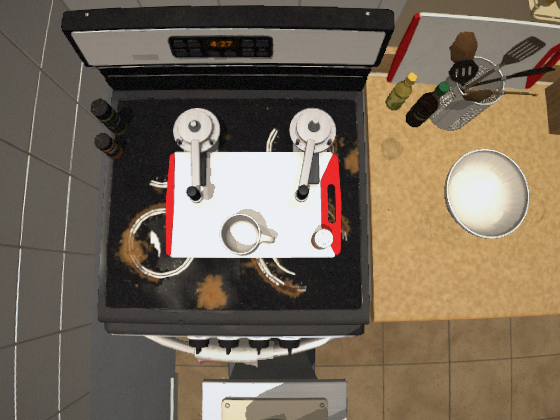

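View pics/wrist0.png

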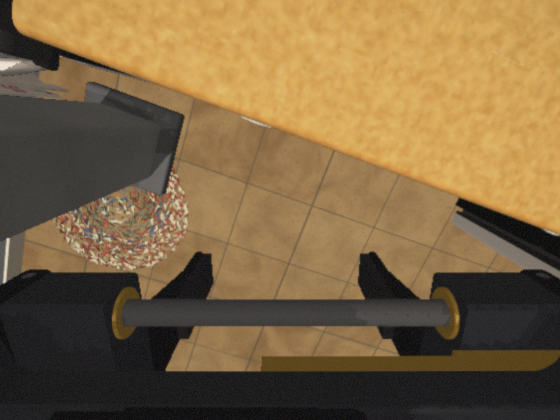

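The right-hand clamp (at 313,127 in top, 366,195 in scene) has the tall spindle, so it is the loose one; its grip is near (302,193) in top and (300,205) in scene.

Run:
```python
import cv2,numpy as np
t=cv2.imread("pics/top0.png")[95:215,165:355];s=cv2.imread("pics/scene0.png")[140:260,200:400]
cv2.imwrite("pics/topc.png",cv2.resize(t,None,fx=4,fy=4,interpolation=cv2.INTER_CUBIC))
cv2.imwrite("pics/scenec.png",cv2.resize(s,None,fx=4,fy=4,interpolation=cv2.INTER_CUBIC))
```

```text
(no output)
```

View pics/topc.png

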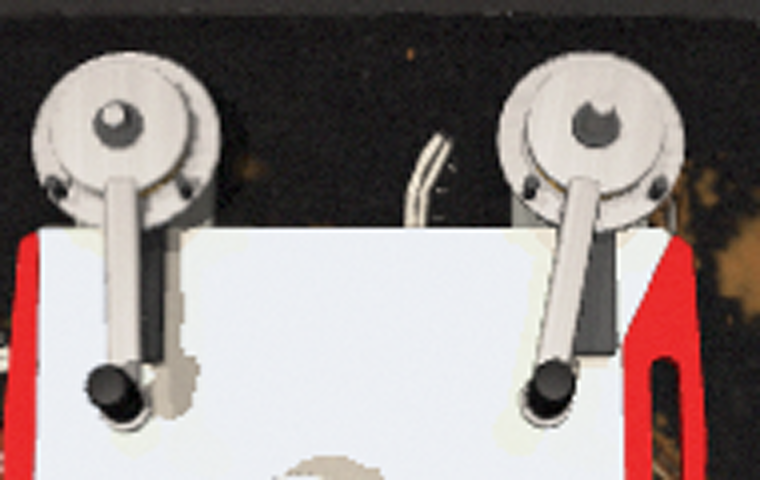

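View pics/scenec.png

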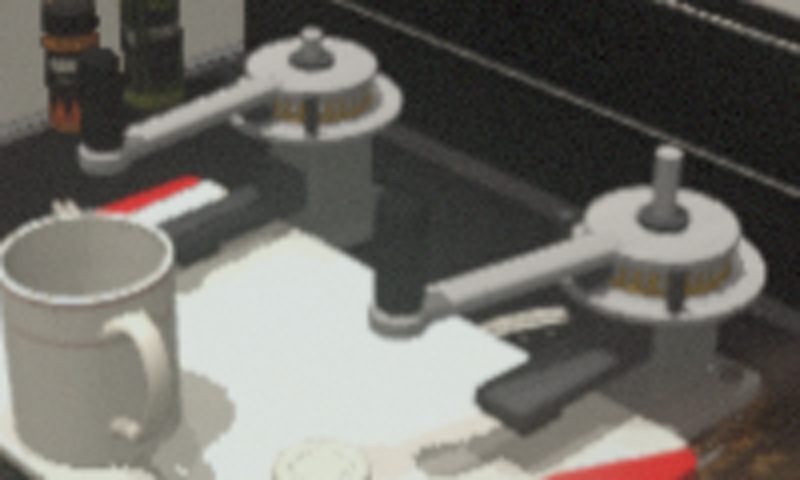

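```bash
cat > h.py <<'E'
import numpy as np,cv2
from bench import r
from scipy.spatial.transform import Rotation as R
def ray(n,uv,c=None):
    c=c or r.calibration(n);K=np.array([[c['fx'],0,c['cx']],[0,c['fy'],c['cy']],[0,0,1]])
    p=cv2.undistortPoints(np.array([[uv]],float),K,np.array(c['dist']))[0,0]
    return np.array(c['xyz']),R.from_quat(c['orientation']).apply([p[0],-p[1],-1])
def onz(n,uv,z):
    o,d=ray(n,uv);return o+d*(z-o[2])/d[2]
def tri(a,b):
    (o,d),(p,e)=a,b
    d=d/np.linalg.norm(d);e=e/np.linalg.norm(e)
    t=np.linalg.lstsq(np.c_[d,-e],p-o,rcond=None)[0]
    A=o+t[0]*d;B=p+t[1]*e;return (A+B)/2,np.linalg.norm(A-B)
def proj(n,P):
    c=r.calibration(n);K=np.array([[c['fx'],0,c['cx']],[0,c['fy'],c['cy']],[0,0,1]])
    q=R.from_quat(c['orientation']).inv().apply(np.array(P)-c['xyz'])*[1,-1,-1]
    return cv2.projectPoints(q[None],np.zeros(3),np.zeros(3),K,np.array(c['dist']))[0][0,0]
E
python3 - <<'E'
from h import *
T=lambda x,y:(165+(x-1.5)/4,95+(y-1.5)/4)
S=lambda x,y:(200+(x-1.5)/4,140+(y-1.5)/4)
print("griptop z",onz("top",T(555,381),.156),"bot",onz("top",T(547,405),.104))
print("scene top",onz("scene",S(403,192),.156))
print("tri",tri(ray("top",T(555,381)),ray("scene",S(403,192))))
print("tri head",tri(ray("top",T(597,123)),ray("scene",S(662,228))))
print("head.104",onz("top",T(597,123),.104),onz("top",T(597,123),.11),onz("scene",S(662,228),.11))
print("disc",onz("top",T(591,138),.08))
print("tight head",onz("top",T(116,122),.107), "tight grip",onz("top",T(115,385),.156))
print("board far edge",onz("top",T(40,229),.02),onz("top",T(670,229),.02))
E
```

```text
griptop z [ 0.54738115 -0.05285911  0.156     ] bot [ 0.54486838 -0.05305873  0.104     ]
scene top [ 0.5533599  -0.04740822  0.156     ]
tri (array([ 0.54710593, -0.05291345,  0.16022885]), np.float64(0.0013319282735960861))
tri head (array([ 0.69706852, -0.08022192,  0.09876273]), np.float64(0.0037384877690601987))
head.104 [ 0.69671643 -0.08089781  0.104     ] [ 0.69457453 -0.08022216  0.11      ] [ 0.67836299 -0.09202452  0.11      ]
disc [ 0.69665368 -0.08019003  0.08      ]
tight head [0.69451064 0.17303089 0.107     ] tight grip [0.54417444 0.15905424 0.156     ]
board far edge [0.66085978 0.23063649 0.02      ] [ 0.66315912 -0.131573    0.02      ]
```

```bash
cat >> h.py <<'E'
def info():
    s=r.read_state();Q=R.from_quat(s['eef_rot']).as_matrix()
    print("t",s['time'],"p",s['ee_pos'].round(4),"f",s['ft_force'].round(1),"w",round(s['width'],4),"j",s['joint_positions'].round(2));return s,Q
def to(P):
    s,Q=info();d=(Q.T@(np.array(P)-s['ee_pos']))*100
    print("shift cm",d.round(2));return d
E
python3 - <<'E'
from h import *
s,Q=info();print(Q.round(3).tolist())
to([.546,-.053,.24]);print("yaw of tool y deg",np.degrees(np.arctan2(Q[1,1],Q[0,1])))
# turn about tool x that brings tool y to world +-y
for g in(1,-1):
    v=Q.T@np.array([0,g,0]);print(np.degrees(np.arctan2(v[2],v[1]))/5)
print("base az",np.degrees(np.arctan2(-.053,.546)),np.degrees(np.arctan2(-.588,.212)))
E
```

```text
t 0.15 p [ 0.2117 -0.5878  0.241 ] f [-0.1  0.2 -0.2] w 0.0867 j [ 1.2   0.33 -0.06  1.46  0.02  1.35 -0.09]
[[-0.0, 0.339, -0.941], [0.001, -0.941, -0.339], [-1.0, -0.001, 0.0]]
t 0.15 p [ 0.2117 -0.5878  0.241 ] f [-0.1  0.2 -0.2] w 0.0867 j [ 1.2   0.33 -0.06  1.46  0.02  1.35 -0.09]
shift cm [  0.13 -38.98 -49.57]
yaw of tool y deg -70.18648956594102
-32.0372954999976
3.9627045000024084
base az -5.544308011731488 -70.17352452453017
```

Call:
{"op": "drive_tool", "data": {
  "motion": [
    [0,-1,-1.3,0.1],
    [0,-3,-3.8,0.3],
    [0,-5.2,-6.6,0.5],
    [0,-7.4,-9.4,0.7],
    [0,-9.6,-12.2,1],
    [0,-11.8,-15,1.2],
    [0,-14,-17.8,1.4],
    [0,-16.2,-20.6,1.6],
    [0,-18.4,-23.4,1.9],
    [0,-20.6,-26.2,2.1],
    [0,-22.8,-29,2.3],
    [0,-25,-31.8,2.5],
    [0,-27.2,-34.6,2.8],
    [0,-29.4,-37.4,3],
    [0,-31.6,-40.2,3.2],
    [0,-33.8,-43,3.4],
    [0,-36,-45.8,3.7],
    [0,-38,-48.3,3.9],
    [0,-39,-49.6,3.96],
    [0,-39,-49.6,3.96]
  ],
  "grip": 0
}}

```text
time: 1.82
ee_pos: [0.5474, -0.0483, 0.2412]
eef_rot: [0.707, 0.003, -0.707, 0.001]
ft_force: [-1.0, -0.8, -0.6]
width: 0.087
```

Run:
```python
from h import *
s,Q=info();print(Q.round(3).tolist())
im=r.camera("wrist");cv2.imwrite("pics/w1.png",im[:,:,::-1]);print(r.calibration("wrist"))
print("grip top pred",proj("wrist",[.547,-.053,.156]),"pivot",proj("wrist",[.696,-.0803,.105]),"TCP",proj("wrist",s['ee_pos']))
```

```text
t 1.8167 p [ 0.5474 -0.0483  0.2412] f [-1.  -0.8 -0.6] w 0.087 j [ 0.48  0.21 -0.54  1.64  0.11  1.32 -1.64]
[[0.0, 0.006, -1.0], [0.002, -1.0, -0.006], [-1.0, -0.002, -0.0]]
{'fx': 303.4570557405992, 'fy': 303.4570557405992, 'cx': 285.1795169636457, 'cy': 215.89915226630347, 'dist': array([-0.00442894,  0.        ,  0.        ,  0.        ,  0.        ]), 'xyz': array([ 0.63120094, -0.05044747,  0.38483061]), 'orientation': array([-0.10906284,  0.10974997, -0.69722986,  0.69995054])}
grip top pred [288.4194162  228.63078582] pivot [322.67795264  35.15492543] TCP [281.09594349 282.8686376 ]
```

View pics/w1.png

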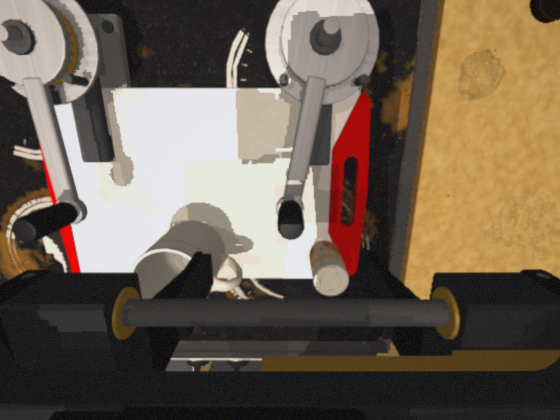

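Wrist view confirms: loose grip top at (291,229) and head centre (323,36), within 3 px of my predictions. Refining the grip y to about -0.0545.

Run:
```python
from h import *
to([.5465,-.0545,.133]);print(r.read_state()['joint_vel'].round(3))
```

```text
t 1.8667 p [ 0.5467 -0.051   0.2412] f [ 0.1 -1.6  0.4] w 0.087 j [ 0.48  0.21 -0.54  1.64  0.11  1.32 -1.64]
shift cm [1.082e+01 3.600e-01 1.000e-02]
[ 0.039 -0.02   0.045  0.018  0.004  0.003  0.029]
```

Call:
{"op": "drive_tool", "data": {
  "motion": [
    [1,0.2,0,0],
    [3,0.2,0,0],
    [5,0.2,0,0],
    [7,0.2,0,0],
    [9,0.2,0,0],
    [10.3,0.2,0,0],
    [10.8,0.2,0,0],
    [10.8,0.2,0,0],
    [10.8,0.2,0,0]
  ]
}}

```text
time: 2.62
ee_pos: [0.5462, -0.056, 0.1338]
eef_rot: [0.707, -0.001, -0.707, -0.0]
ft_force: [0.5, 0.7, 0.7]
width: 0.0871
```

Call:
{"op": "drive_tool", "data": {
  "motion": [
    [0,0,0,0],
    [0,0,0,0],
    [0,0,0,0],
    [0,0,0,0],
    [0,0,0,0],
    [0,0,0,0],
    [0,0,0,0],
    [0,0,0,0]
  ],
  "grip": 255,
  "force": 25
}}

```text
time: 3.28
ee_pos: [0.5463, -0.055, 0.1336]
eef_rot: [0.707, 0.0, -0.707, 0.0]
ft_force: [-0.7, 0.4, -0.4]
width: 0.0416
```

Run:
```python
from h import *
s,Q=info();print(Q.round(4).tolist())
cv2.imwrite("pics/s2.png",cv2.resize(r.camera("scene")[120:270,180:420,::-1],None,fx=3,fy=3))
```

```text
t 3.2833 p [ 0.5463 -0.055   0.1336] f [-0.7  0.4 -0.4] w 0.0416 j [ 0.47  0.3  -0.53  1.77  0.17  1.11 -1.68]
[[0.0001, 0.0003, -1.0], [-0.0001, -1.0, -0.0003], [-1.0, 0.0001, -0.0001]]
```

View pics/s2.png

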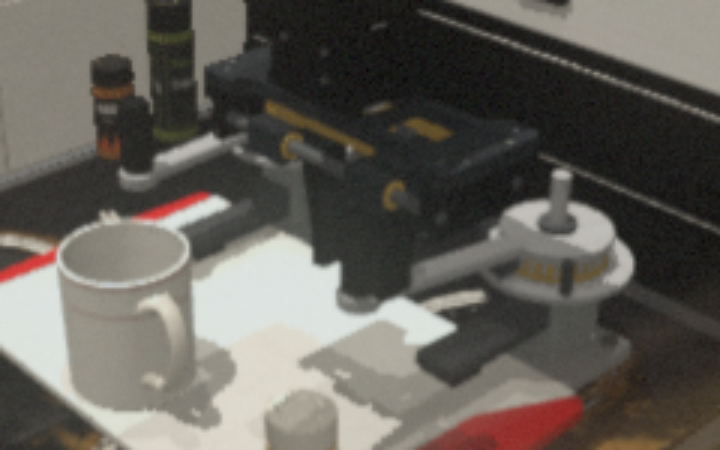

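Fingers bracket the grip (at about 375,240 in the crop) and are still closing.

Call:
{"op": "drive_tool", "data": {
  "motion": [
    [0,0,0,0],
    [0,0,0,0],
    [0,0,0,0],
    [0,0,0,0],
    [0,0,0,0]
  ]
}}

```text
time: 3.75
ee_pos: [0.5463, -0.0549, 0.1335]
eef_rot: [-0.707, -0.0, 0.707, -0.0]
ft_force: [-0.0, -0.9, -0.3]
width: 0.0217
```

Run:
```python
from h import *
info()
P=np.array([.696,-.0803])
print("tool axes: tz=-world x, ty=-world y. q now",np.arctan2(.0253,.15))
```

```text
t 3.75 p [ 0.5463 -0.0549  0.1335] f [-0.  -0.9 -0.3] w 0.0217 j [ 0.47  0.3  -0.53  1.77  0.17  1.11 -1.68]
tool axes: tz=-world x, ty=-world y. q now 0.1670939899937415
```

```bash
cat >> h.py <<'E'
def arc(q0,q1,n):
    s=0.5-0.5*np.cos(np.pi*np.arange(1,n+1)/n); s=.5*s+.5*np.arange(1,n+1)/n
    q=q0+(q1-q0)*s
    print([[0,round(-15*(np.sin(a)-np.sin(q0)),2),round(15*(np.cos(a)-np.cos(q0)),2),0] for a in q])
E
python3 -c "
from h import *
arc(.17,.53,8)"
```

```text
[[0, np.float64(-0.43), np.float64(-0.08), 0], [0, np.float64(-1.05), np.float64(-0.22), 0], [0, np.float64(-1.8), np.float64(-0.42), 0], [0, np.float64(-2.61), np.float64(-0.69), 0], [0, np.float64(-3.4), np.float64(-1.01), 0], [0, np.float64(-4.1), np.float64(-1.33), 0], [0, np.float64(-4.66), np.float64(-1.62), 0], [0, np.float64(-5.05), np.float64(-1.84), 0]]
```

Call:
{"op": "drive_tool", "data": {
  "motion": [
    [0,-0.43,-0.08,0],
    [0,-1.05,-0.22,0],
    [0,-1.8,-0.42,0],
    [0,-2.6,-0.69,0]
  ]
}}

```text
time: 4.08
ee_pos: [0.5532, -0.0285, 0.1335]
eef_rot: [-0.707, 0.0, 0.707, -0.0]
ft_force: [-0.9, -2.4, 1.0]
width: 0.0214
```

Call:
{"op": "drive_tool", "data": {
  "motion": [
    [0,-0.8,-0.32,0],
    [0,-1.5,-0.64,0],
    [0,-2.05,-0.93,0],
    [0,-2.45,-1.15,0],
    [0,-2.45,-1.15,0],
    [0,-2.45,-1.15,0]
  ]
}}

```text
time: 4.58
ee_pos: [0.5648, -0.004, 0.1335]
eef_rot: [-0.707, -0.0, 0.707, -0.0]
ft_force: [-0.9, 0.5, 0.2]
width: 0.0218
```

Run:
```python
from h import *
info()
cv2.imwrite("pics/s3.png",cv2.resize(r.camera("scene")[120:270,180:420,::-1],None,fx=3,fy=3))
```

```text
t 4.5833 p [ 0.5648 -0.004   0.1335] f [-0.9  0.5  0.2] w 0.0218 j [ 0.39  0.34 -0.55  1.73  0.19  1.13 -1.79]
```

View pics/s3.png

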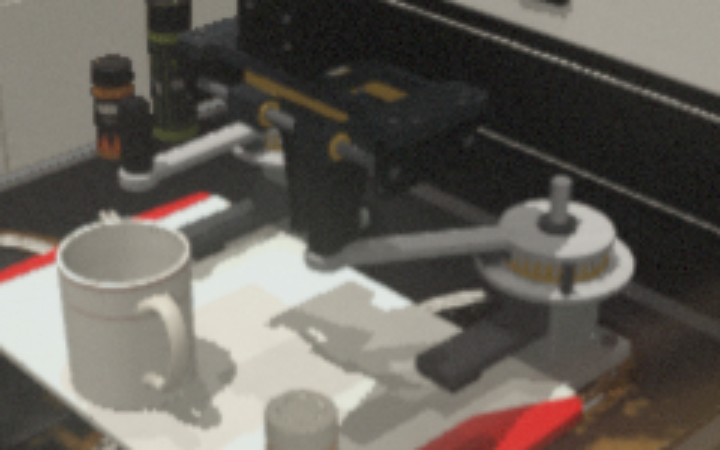

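```bash
python3 -c "
from h import *
arc(.53,-.53,18);arc(-.53,.53,18)" | sed 's/np.float64//g'
```

```text
[[0, (0.44), (0.25), 0], [0, (0.99), (0.53), 0], [0, (1.66), (0.84), 0], [0, (2.44), (1.15), 0], [0, (3.32), (1.44), 0], [0, (4.3), (1.69), 0], [0, (5.35), (1.89), 0], [0, (6.45), (2.02), 0], [0, (7.58), (2.06), 0], [0, (8.71), (2.02), 0], [0, (9.82), (1.89), 0], [0, (10.87), (1.69), 0], [0, (11.85), (1.44), 0], [0, (12.73), (1.15), 0], [0, (13.51), (0.84), 0], [0, (14.18), (0.53), 0], [0, (14.73), (0.25), 0], [0, (15.17), (0.0), 0]]
[[0, (-0.44), (0.25), 0], [0, (-0.99), (0.53), 0], [0, (-1.66), (0.84), 0], [0, (-2.44), (1.15), 0], [0, (-3.32), (1.44), 0], [0, (-4.3), (1.69), 0], [0, (-5.35), (1.89), 0], [0, (-6.45), (2.02), 0], [0, (-7.58), (2.06), 0], [0, (-8.71), (2.02), 0], [0, (-9.82), (1.89), 0], [0, (-10.87), (1.69), 0], [0, (-11.85), (1.44), 0], [0, (-12.73), (1.15), 0], [0, (-13.51), (0.84), 0], [0, (-14.18), (0.53), 0], [0, (-14.73), (0.25), 0], [0, (-15.17), (0.0), 0]]
```

Call:
{"op": "drive_tool", "data": {
  "motion": [
    [0,0.44,0.25,0],
    [0,1,0.53,0],
    [0,1.66,0.84,0],
    [0,2.44,1.15,0],
    [0,3.32,1.44,0],
    [0,4.3,1.69,0],
    [0,5.35,1.89,0],
    [0,6.45,2.02,0],
    [0,7.58,2.06,0],
    [0,8.71,2.02,0],
    [0,9.82,1.89,0],
    [0,10.87,1.69,0],
    [0,11.85,1.44,0],
    [0,12.73,1.15,0],
    [0,13.51,0.84,0],
    [0,14.18,0.53,0],
    [0,14.73,0.25,0],
    [0,15.17,0,0],
    [0,15.17,0,0]
  ]
}}

```text
time: 6.22
ee_pos: [0.5654, -0.1568, 0.1336]
eef_rot: [0.707, -0.0, -0.707, -0.0]
ft_force: [3.2, 2.5, -1.4]
width: 0.0218
```

Call:
{"op": "drive_tool", "data": {
  "motion": [
    [0,-0.44,0.25,0],
    [0,-1,0.53,0],
    [0,-1.66,0.84,0],
    [0,-2.44,1.15,0],
    [0,-3.32,1.44,0],
    [0,-4.3,1.69,0],
    [0,-5.35,1.89,0],
    [0,-6.45,2.02,0],
    [0,-7.58,2.06,0],
    [0,-8.71,2.02,0]
  ]
}}

```text
time: 7.05
ee_pos: [0.5444, -0.0697, 0.1336]
eef_rot: [0.707, -0.001, -0.707, 0.0]
ft_force: [6.1, -3.2, -4.5]
width: 0.0215
```

```bash
python3 -c "
from h import *
info()"
```

```text
t 7.05 p [ 0.5444 -0.0697  0.1336] f [ 6.1 -3.2 -4.5] w 0.0215 j [ 0.49  0.3  -0.52  1.77  0.17  1.11 -1.65]
```

Call:
{"op": "drive_tool", "data": {
  "motion": [
    [0,-1.11,-0.16,0],
    [0,-2.16,-0.38,0],
    [0,-3.14,-0.64,0],
    [0,-4.02,-0.93,0],
    [0,-4.8,-1.22,0],
    [0,-5.47,-1.52,0],
    [0,-6.02,-1.8,0],
    [0,-6.46,-2.05,0],
    [0,-6.46,-2.05,0],
    [0,-6.46,-2.05,0]
  ]
}}

```text
time: 7.88
ee_pos: [0.5646, -0.0045, 0.1335]
eef_rot: [-0.707, 0.0, 0.708, -0.0]
ft_force: [-6.4, -0.9, 5.1]
width: 0.022
```

Run:
```python
from h import *
info()
cv2.imwrite("pics/s4.png",cv2.resize(r.camera("scene")[120:270,180:420,::-1],None,fx=3,fy=3))
```

```text
t 7.8833 p [ 0.5646 -0.0045  0.1335] f [-6.4 -0.9  5.1] w 0.022 j [ 0.39  0.34 -0.55  1.73  0.19  1.13 -1.79]
```

View pics/s4.png

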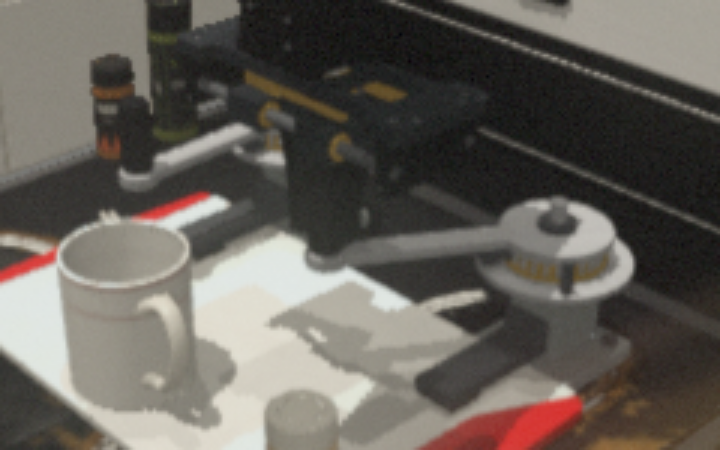

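The spindle top (555,205) is now almost at the boss, nearly tight. One more return, then drive in short chunks, watching force.

Call:
{"op": "drive_tool", "data": {
  "motion": [
    [0,0.44,0.25,0],
    [0,1,0.53,0],
    [0,1.66,0.84,0],
    [0,2.44,1.15,0],
    [0,3.32,1.44,0],
    [0,4.3,1.69,0],
    [0,5.35,1.89,0],
    [0,6.45,2.02,0],
    [0,7.58,2.06,0],
    [0,8.71,2.02,0],
    [0,9.82,1.89,0],
    [0,10.87,1.69,0],
    [0,11.85,1.44,0],
    [0,12.73,1.15,0],
    [0,13.51,0.84,0],
    [0,14.18,0.53,0],
    [0,14.73,0.25,0],
    [0,15.17,0,0],
    [0,15.17,0,0]
  ]
}}

```text
time: 9.52
ee_pos: [0.5657, -0.1571, 0.1336]
eef_rot: [0.707, -0.0, -0.707, -0.0]
ft_force: [-1.5, -0.9, 1.0]
width: 0.022
```

Call:
{"op": "drive_tool", "data": {
  "motion": [
    [0,-0.5,0.28,0],
    [0,-1,0.53,0],
    [0,-1.5,0.76,0],
    [0,-2,0.98,0]
  ]
}}

```text
time: 9.85
ee_pos: [0.5547, -0.135, 0.1335]
eef_rot: [-0.707, -0.0, 0.707, -0.0]
ft_force: [0.9, -0.1, -1.2]
width: 0.0218
```

Call:
{"op": "drive_tool", "data": {
  "motion": [
    [0,-0.44,0.17,0],
    [0,-0.9,0.33,0],
    [0,-1.32,0.46,0]
  ]
}}

```text
time: 10.1
ee_pos: [0.5505, -0.1227, 0.1336]
eef_rot: [0.707, -0.0, -0.707, 0.0]
ft_force: [1.2, -2.4, -1.2]
width: 0.0221
```

Call:
{"op": "drive_tool", "data": {
  "motion": [
    [0,-0.5,0.13,0],
    [0,-1,0.25,0],
    [0,-1.5,0.35,0]
  ]
}}

```text
time: 10.35
ee_pos: [0.5472, -0.1096, 0.1336]
eef_rot: [0.707, -0.001, -0.707, 0.0]
ft_force: [3.2, -9.3, -3.6]
width: 0.0216
```

Call:
{"op": "drive_tool", "data": {
  "motion": [
    [0,-0.5,0.1,0],
    [0,-1,0.17,0],
    [0,-1.5,0.22,0]
  ]
}}

```text
time: 10.6
ee_pos: [0.5451, -0.097, 0.1336]
eef_rot: [0.708, -0.003, -0.707, 0.001]
ft_force: [4.0, -17.7, -5.2]
width: 0.0219
```

Call:
{"op": "drive_tool", "data": {
  "motion": [
    [0,0,0,0],
    [0,0,0,0]
  ]
}}

```text
time: 10.77
ee_pos: [0.5452, -0.0974, 0.1336]
eef_rot: [0.708, -0.003, -0.707, 0.001]
ft_force: [4.6, -15.7, -4.7]
width: 0.0217
```

Run:
```python
from h import *
info()
cv2.imwrite("pics/s5.png",cv2.resize(r.camera("scene")[120:270,180:420,::-1],None,fx=3,fy=3))
```

```text
t 10.7667 p [ 0.5452 -0.0974  0.1336] f [  4.6 -15.7  -4.7] w 0.0217 j [ 0.52  0.31 -0.5   1.76  0.17  1.11 -1.61]
```

View pics/s5.png

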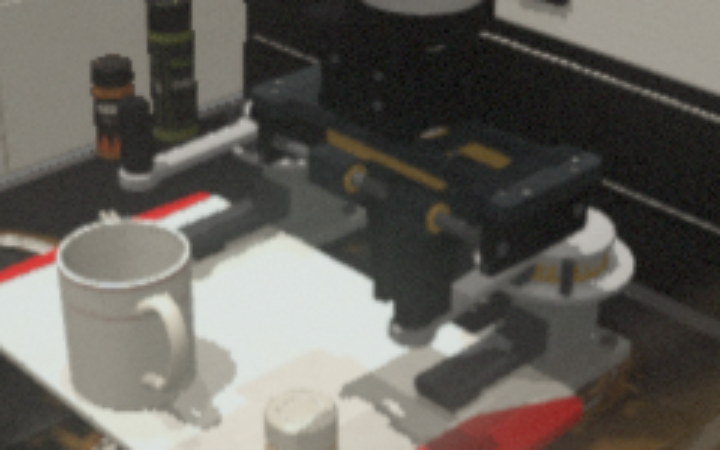

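A steady 16 N at rest (driving needs 2–4 N) suggests it is blocked. I'll push slightly further to confirm.

Call:
{"op": "drive_tool", "data": {
  "motion": [
    [0,-0.4,0.02,0],
    [0,-0.8,0.05,0],
    [0,-0.8,0.05,0],
    [0,-0.8,0.05,0]
  ]
}}

```text
time: 11.15
ee_pos: [0.5446, -0.0906, 0.1336]
eef_rot: [0.708, -0.004, -0.707, 0.001]
ft_force: [3.4, -19.6, -5.5]
width: 0.0218
```

Run:
```python
from h import *
info()
w=r.camera("wrist")[:,:,::-1];t=cv2.resize(r.camera("top")[90:230,150:370,::-1],None,fx=2.6,fy=2.6)
cv2.imwrite("pics/w6.png",w);cv2.imwrite("pics/t6.png",t)
print(proj("wrist",r.read_state()['ee_pos']),proj("wrist",[.695,-.0803,.105]))
```

```text
t 11.15 p [ 0.5446 -0.0906  0.1336] f [  3.4 -19.6  -5.5] w 0.0218 j [ 0.51  0.3  -0.51  1.77  0.17  1.11 -1.62]
[285.90543813 284.13009763] [264.16884863 -26.47406776]
```

View pics/w6.png

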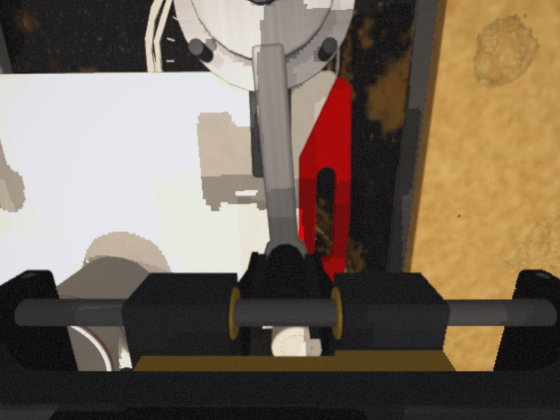

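View pics/t6.png

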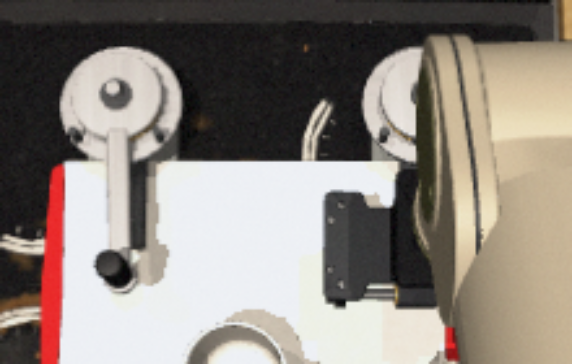

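Fingers remain centred on the grip (both at column ~286), so the wrench really is turning, against rising resistance. Keep driving in small steps.

Call:
{"op": "drive_tool", "data": {
  "motion": [
    [0,-0.4,0,0],
    [0,-0.8,-0.02,0],
    [0,-0.8,-0.02,0],
    [0,-0.8,-0.02,0]
  ]
}}

```text
time: 11.58
ee_pos: [0.5443, -0.077, 0.1335]
eef_rot: [-0.707, 0.0, 0.707, -0.001]
ft_force: [-1.3, -6.5, -0.3]
width: 0.0218
```

Call:
{"op": "drive_tool", "data": {
  "motion": [
    [0,-0.4,-0.04,0],
    [0,-0.8,-0.08,0],
    [0,-0.8,-0.08,0],
    [0,-0.8,-0.08,0]
  ]
}}

```text
time: 11.92
ee_pos: [0.5446, -0.0701, 0.1335]
eef_rot: [-0.707, 0.001, 0.708, -0.001]
ft_force: [-4.4, -8.9, 2.3]
width: 0.0219
```

Run:
```python
from h import *
info()
cv2.imwrite("pics/w7.png",r.camera("wrist")[:,:,::-1]);cv2.imwrite("pics/s7.png",cv2.resize(r.camera("scene")[120:270,220:420,::-1],None,fx=4,fy=4))
```

```text
t 11.9167 p [ 0.5446 -0.0701  0.1335] f [-4.4 -8.9  2.3] w 0.0219 j [ 0.49  0.3  -0.52  1.77  0.17  1.11 -1.65]
```

View pics/w7.png

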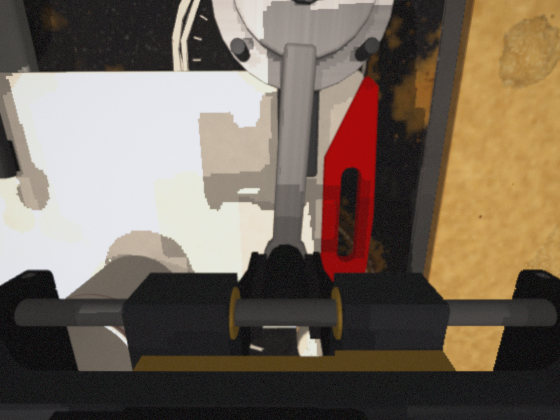

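View pics/s7.png

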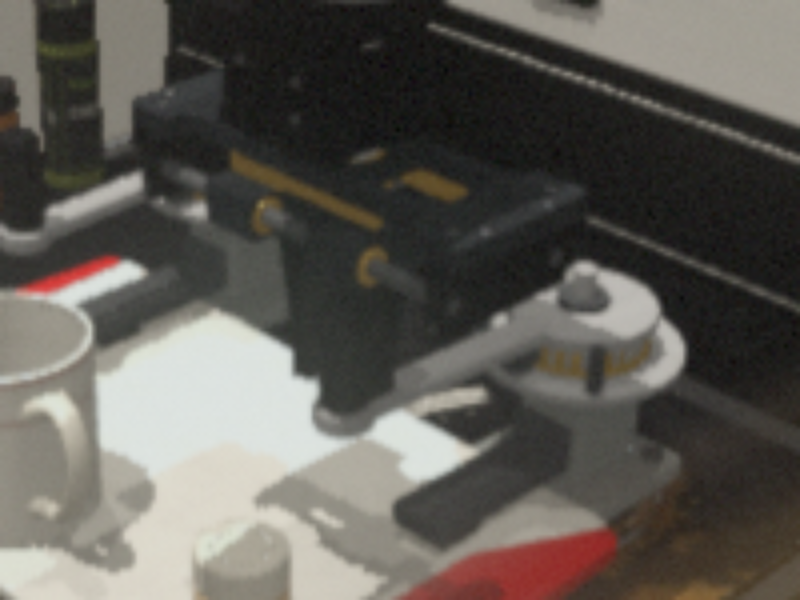

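Run:
```python
from h import *
im=r.camera("scene")[:,:,::-1];cv2.imwrite("pics/s8.png",im)
o=cv2.imread("pics/scene0.png");f=dict(fx=8,fy=8,interpolation=cv2.INTER_CUBIC)
a=cv2.resize(im[175:222,340:395],None,**f);b=cv2.resize(o[140:187,250:305],None,**f)
cv2.imwrite("pics/cmp.png",cv2.resize(np.hstack([a,b]),(792,338)) if 0 else np.hstack([a,b])[:, :])
for z in(.10,.105,.11,.115,.12,.125,.13,.14,.15): print(z,proj("scene",[.695,-.0803,z]).round(1),proj("scene",[.6945,.1725,z]).round(1))
```

```text
0.1 [365.5 196.2] [277.8 156.1]
0.105 [365.7 193.9] [277.8 154.1]
0.11 [365.9 191.5] [277.8 152.1]
0.115 [366.1 189.2] [277.7 150. ]
0.12 [366.4 186.9] [277.7 148. ]
0.125 [366.6 184.5] [277.7 145.9]
0.13 [366.8 182.2] [277.7 143.8]
0.14 [367.3 177.4] [277.6 139.6]
0.15 [367.7 172.6] [277.6 135.4]
```

```bash
python3 -c "
import cv2;i=cv2.imread('pics/cmp.png');print(i.shape);cv2.imwrite('pics/cmp2.png',cv2.resize(i,(792,int(i.shape[0]*.9))))"
```

```text
(376, 880, 3)
```

View pics/cmp2.png

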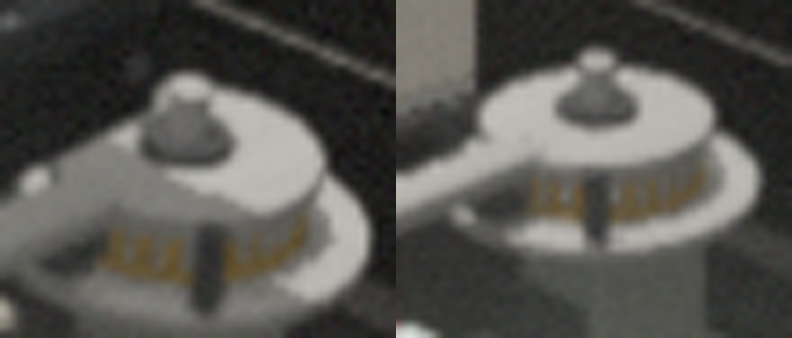

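Spindle top is at z≈0.121, against 0.120 for the tight clamp, so it looks down. Test: backing off slightly distinguishes elastic block from friction drive.

Call:
{"op": "drive_tool", "data": {
  "motion": [
    [0,-0.4,-0.05,0],
    [0,-0.8,-0.1,0],
    [0,-0.8,-0.1,0],
    [0,-0.8,-0.1,0]
  ]
}}

```text
time: 12.4
ee_pos: [0.5458, -0.0595, 0.1335]
eef_rot: [-0.707, -0.001, 0.708, -0.0]
ft_force: [-5.5, 1.2, 3.1]
width: 0.0213
```

Call:
{"op": "drive_tool", "data": {
  "motion": [
    [0,-0.4,-0.07,0],
    [0,-0.8,-0.15,0],
    [0,-0.8,-0.15,0],
    [0,-0.8,-0.15,0]
  ]
}}

```text
time: 12.73
ee_pos: [0.5472, -0.0511, 0.1335]
eef_rot: [-0.706, -0.001, 0.708, -0.0]
ft_force: [-6.7, 0.7, 4.5]
width: 0.0219
```

Call:
{"op": "drive_tool", "data": {
  "motion": [
    [0,0.3,0.05,0],
    [0,0.6,0.12,0],
    [0,0.6,0.12,0],
    [0,0.6,0.12,0]
  ]
}}

```text
time: 13.07
ee_pos: [0.546, -0.0577, 0.1335]
eef_rot: [-0.707, -0.001, 0.708, -0.0]
ft_force: [-5.4, 1.9, 3.7]
width: 0.0218
```

Call:
{"op": "drive_tool", "data": {
  "motion": [
    [0,-0.6,-0.1,0],
    [0,-1.2,-0.25,0],
    [0,-1.7,-0.38,0],
    [0,-1.7,-0.38,0]
  ]
}}

```text
time: 13.4
ee_pos: [0.5496, -0.0405, 0.1335]
eef_rot: [-0.706, -0.001, 0.708, -0.001]
ft_force: [-8.7, -3.0, 6.1]
width: 0.0217
```

Call:
{"op": "drive_tool", "data": {
  "motion": [
    [0,-0.4,-0.13,0],
    [0,-0.8,-0.27,0],
    [0,-0.8,-0.27,0]
  ]
}}

```text
time: 13.65
ee_pos: [0.5517, -0.0338, 0.1334]
eef_rot: [-0.706, 0.0, 0.708, -0.001]
ft_force: [-11.6, -5.0, 7.9]
width: 0.022
```

Call:
{"op": "drive_tool", "data": {
  "motion": [
    [0,-0.4,-0.15,0],
    [0,-0.8,-0.3,0],
    [0,-0.8,-0.3,0]
  ]
}}

```text
time: 13.9
ee_pos: [0.5542, -0.0268, 0.1334]
eef_rot: [-0.705, 0.001, 0.709, -0.001]
ft_force: [-15.3, -7.7, 12.0]
width: 0.0218
```

Call:
{"op": "drive_tool", "data": {
  "motion": [
    [0,-0.4,-0.17,0],
    [0,-0.8,-0.35,0],
    [0,-0.8,-0.35,0]
  ]
}}

```text
time: 14.15
ee_pos: [0.5571, -0.0196, 0.1333]
eef_rot: [-0.705, 0.002, 0.709, -0.001]
ft_force: [-18.1, -11.2, 14.7]
width: 0.0219
```

Run:
```python
from h import *
info()
im=r.camera("scene")[:,:,::-1];f=dict(fx=8,fy=8,interpolation=cv2.INTER_CUBIC)
cv2.imwrite("pics/cmp9.png",cv2.resize(im[160:255,300:400],None,fx=6,fy=6,interpolation=cv2.INTER_CUBIC))
```

```text
t 14.15 p [ 0.5571 -0.0196  0.1333] f [-18.1 -11.2  14.7] w 0.0219 j [ 0.41  0.33 -0.54  1.74  0.19  1.13 -1.76]
```

View pics/cmp9.png

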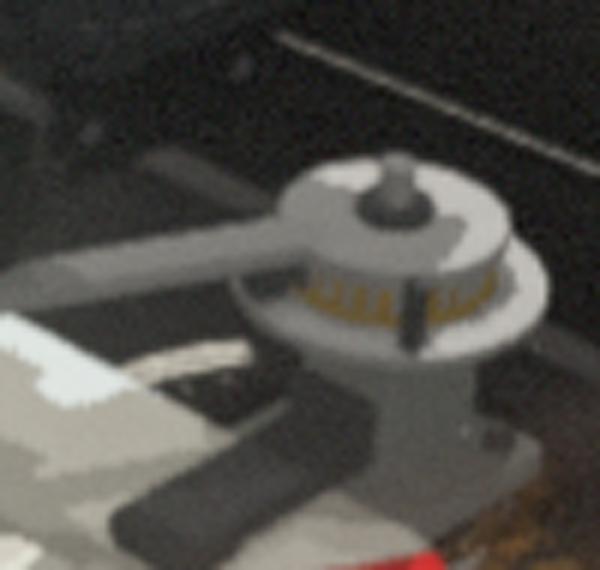

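Spindle unchanged (z≈0.121) after a further stroke under ~20 N: the jaw is at its stop. Unload, release, lift.

Call:
{"op": "drive_tool", "data": {
  "motion": [
    [0,0.8,0.6,0],
    [0,1.6,0.95,0],
    [0,2.4,1.25,0],
    [0,2.4,1.25,0],
    [0,2.4,1.25,0]
  ]
}}

```text
time: 14.62
ee_pos: [0.5485, -0.0433, 0.1336]
eef_rot: [0.708, -0.001, -0.706, -0.0]
ft_force: [7.0, -5.6, -7.1]
width: 0.0217
```

Call:
{"op": "drive_tool", "data": {
  "motion": [
    [0,0.5,-0.1,0],
    [0,1,0,0],
    [0,1,0,0],
    [0,1,0,0]
  ]
}}

```text
time: 14.95
ee_pos: [0.547, -0.0516, 0.1335]
eef_rot: [-0.707, -0.0, 0.707, 0.0]
ft_force: [-2.0, 1.1, 2.1]
width: 0.0218
```

Call:
{"op": "drive_tool", "data": {
  "motion": [
    [0,0,0,0],
    [0,0,0,0],
    [0,0,0,0],
    [0,0,0,0],
    [0,0,0,0],
    [0,0,0,0],
    [0,0,0,0],
    [0,0,0,0]
  ],
  "grip": 0
}}

```text
time: 15.62
ee_pos: [0.5473, -0.052, 0.1336]
eef_rot: [0.707, 0.0, -0.707, 0.0]
ft_force: [-0.7, -0.4, -0.9]
width: 0.0674
```

Call:
{"op": "drive_tool", "data": {
  "motion": [
    [-1,0,0,0],
    [-3,0,0,0],
    [-5,0,0,0],
    [-7,0,0,0],
    [-9,0.5,0.5,0],
    [-11,2,3,0],
    [-12,4,6,0],
    [-12,7,9,0],
    [-12,10,12,0],
    [-12,13,14,0],
    [-12,16,15,0],
    [-12,19,16,0],
    [-12,22,16,0],
    [-12,24,16,0],
    [-12,25,16,0],
    [-12,25,16,0],
    [-12,25,16,0]
  ]
}}

```text
time: 17.03
ee_pos: [0.3876, -0.3011, 0.2537]
eef_rot: [0.707, 0.001, -0.707, 0.0]
ft_force: [0.2, 0.1, -0.0]
width: 0.0867
```

Run:
```python
from h import *
info()
im=r.camera("scene")[:,:,::-1];t=r.camera("top")[:,:,::-1]
cv2.imwrite("pics/s10.png",im);cv2.imwrite("pics/t10.png",cv2.resize(t[85:265,150:370],None,fx=3.5,fy=3.3,interpolation=cv2.INTER_CUBIC));cv2.imwrite("pics/s10c.png",cv2.resize(im[140:260,200:400],None,fx=4,fy=4,interpolation=cv2.INTER_CUBIC))
```

```text
t 17.0333 p [ 0.3876 -0.3011  0.2537] f [ 0.2  0.1 -0. ] w 0.0867 j [ 0.83  0.04 -0.27  1.77  0.01  1.32 -1.01]
```

View pics/s10c.png

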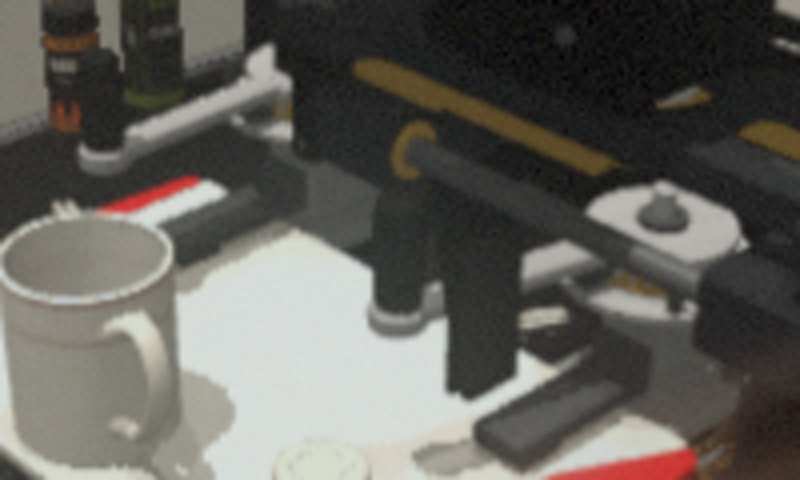

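View pics/t10.png

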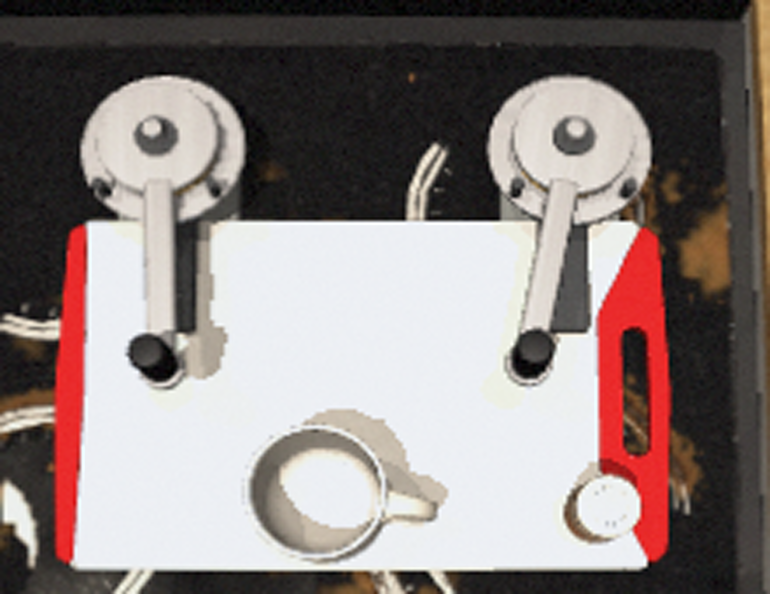

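Loose jaw looks down, but the gripper covers part of the view. Clearing it to compare both jaws' heights precisely.

Call:
{"op": "drive_tool", "data": {
  "motion": [
    [0,2,1,0],
    [0,5,3,0],
    [0,8,5,0],
    [0,11,7,0],
    [0,14,9,0],
    [0,17,11,0],
    [0,19,12,0],
    [0,20,12.5,0],
    [0,20,12.5,0],
    [0,20,12.5,0]
  ]
}}

```text
time: 17.97
ee_pos: [0.2637, -0.5007, 0.2536]
eef_rot: [0.707, 0.001, -0.707, 0.0]
ft_force: [0.1, 1.2, -0.5]
width: 0.0873
```

Run:
```python
from h import *
info()
im=np.mean([r.camera("scene")[:,:,::-1].astype(float) for _ in range(4)],0).astype(np.uint8);t=r.camera("top")[:,:,::-1]
o=cv2.imread("pics/scene0.png")
cv2.imwrite("pics/s11.png",im)
f=dict(fx=6,fy=6,interpolation=cv2.INTER_CUBIC)
g=lambda a:cv2.convertScaleAbs(a,alpha=2,beta=10)
A=cv2.resize(g(im[165:260,315:395]),None,fx=5,fy=5,interpolation=cv2.INTER_CUBIC);B=cv2.resize(g(im[130:225,225:305]),None,fx=5,fy=5,interpolation=cv2.INTER_CUBIC)
cv2.imwrite("pics/s11c.png",np.hstack([A,B]))
```

```text
t 17.9667 p [ 0.2637 -0.5007  0.2536] f [ 0.1  1.2 -0.5] w 0.0873 j [ 1.07  0.2  -0.07  1.6   0.01  1.34 -0.57]
```

View pics/s11c.png

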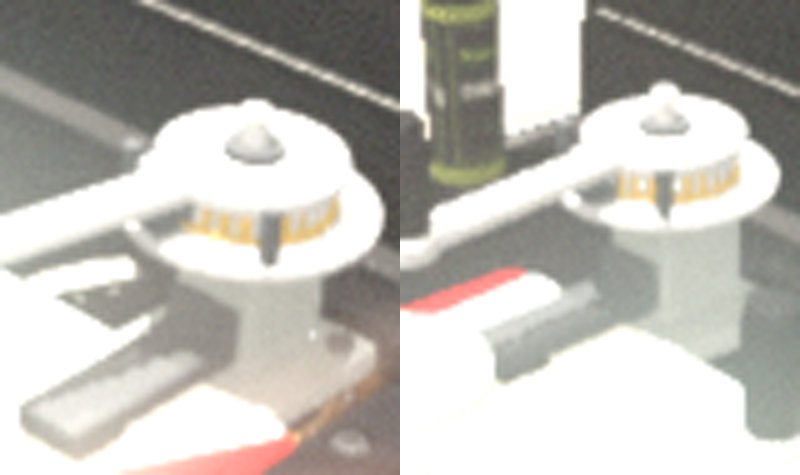

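Run:
```python
from h import *
im=cv2.imread("pics/s11.png")
A=cv2.resize(im[176:216,342:388],None,fx=8.5,fy=8.5,interpolation=cv2.INTER_CUBIC);B=cv2.resize(im[140:180,255:301],None,fx=8.5,fy=8.5,interpolation=cv2.INTER_CUBIC)
def grid(a,x0,y0):
    for v in range(0,40,4): cv2.putText(a,str(y0+v),(0,int((v+.5)*8.5)+3),0,.32,(0,255,255),1);cv2.line(a,(24,int((v+.5)*8.5)),(30,int((v+.5)*8.5)),(0,255,255),1)
    for v in range(6,46,5): cv2.putText(a,str(x0+v),(int((v+.5)*8.5)-8,338),0,.32,(0,255,255),1)
grid(A,342,176);grid(B,255,140)
cv2.imwrite("pics/s12c.png",np.hstack([A,B]))
t=cv2.imread("pics/top0.png")
import bench
from bench import r
t=r.camera("top")[:,:,::-1];cv2.imwrite("pics/t12.png",t)
A=cv2.resize(t[105:150,290:336],None,fx=8.5,fy=8.5,interpolation=cv2.INTER_CUBIC);B=cv2.resize(t[105:150,173:219],None,fx=8.5,fy=8.5,interpolation=cv2.INTER_CUBIC)
grid(A,290,105);grid(B,173,105)
cv2.imwrite("pics/t12c.png",np.hstack([A,B]))
```

```text
(no output)
```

View pics/s12c.png

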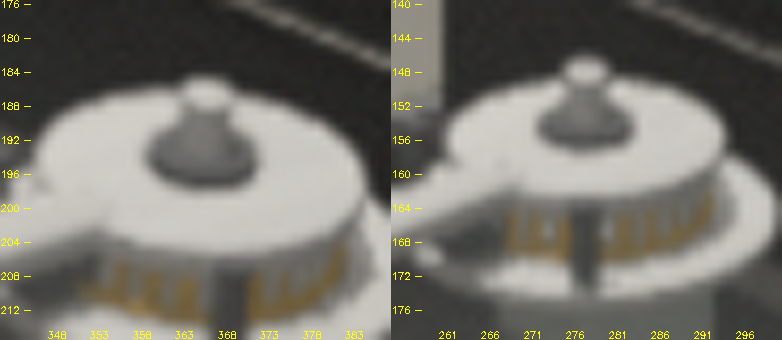

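View pics/t12c.png

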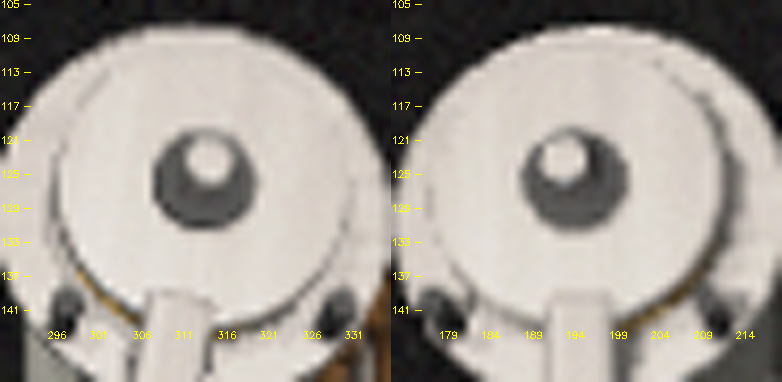

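Run:
```python
import cv2,numpy as np
N=cv2.imread("pics/s11.png",0);
def dn(p,y0,y1,x0,x1):
    a=cv2.imread(p,0);return cv2.resize(a,(x1-x0,y1-y0),interpolation=cv2.INTER_AREA)
S4=dn("pics/s4.png",120,270,180,420);S7=dn("pics/s7.png",120,270,220,420)
ims={"start":cv2.imread("pics/scene0.png",0)[120:270,180:420],"s3":dn("pics/s3.png",120,270,180,420),"s4 after stroke2":S4,"s7":np.pad(S7,((0,0),(40,0))),"now":N[120:270,180:420]}
n=ims["now"]
# jaw finger tip: column profiles, dark->light edge at lower finger edge
for k,a in ims.items():
    a=a.astype(float)
    out=[]
    for c in (322,326,330,334):
        p=a[:,c-180-1:c-180+2].mean(1)[100:140]; out.append(p.round(0).astype(int).tolist()[5:32])
    print(k);print(out[1]);print(out[3])
```

```text
start
[138, 194, 217, 220, 220, 219, 209, 168, 105, 77, 82, 91, 96, 98, 98, 98, 91, 82, 76, 73, 84, 102, 122, 135, 134, 127, 122]
[56, 56, 59, 62, 64, 68, 69, 74, 86, 94, 93, 97, 101, 102, 99, 94, 84, 73, 67, 66, 62, 67, 88, 109, 121, 121, 121]
s3
[106, 145, 167, 173, 173, 171, 170, 166, 149, 114, 84, 68, 64, 63, 62, 62, 64, 66, 63, 60, 57, 57, 67, 88, 109, 120, 123]
[44, 44, 47, 54, 78, 89, 75, 69, 68, 69, 69, 70, 69, 70, 70, 71, 69, 67, 65, 60, 58, 56, 56, 67, 89, 109, 120]
s4 after stroke2
[107, 145, 166, 173, 173, 171, 172, 171, 160, 146, 143, 143, 143, 148, 148, 130, 100, 77, 68, 64, 63, 64, 67, 70, 68, 65, 62]
[44, 41, 44, 53, 84, 116, 138, 144, 142, 137, 123, 98, 77, 68, 68, 68, 70, 70, 71, 71, 71, 70, 70, 70, 67, 64, 63]
s7
[141, 192, 216, 222, 223, 223, 222, 223, 222, 223, 222, 223, 223, 218, 194, 142, 95, 72, 66, 67, 68, 71, 72, 70, 67, 66, 64]
[54, 53, 54, 70, 116, 168, 201, 213, 216, 212, 190, 147, 98, 69, 62, 64, 65, 68, 68, 67, 66, 66, 68, 67, 67, 64, 65]
now
[156, 212, 234, 237, 238, 237, 237, 237, 238, 237, 237, 237, 237, 236, 226, 190, 137, 100, 93, 101, 111, 114, 114, 115, 112, 106, 98]
[72, 73, 73, 85, 132, 188, 219, 229, 232, 230, 211, 164, 113, 91, 89, 90, 100, 109, 112, 112, 114, 114, 117, 115, 108, 98, 94]
```

Jaw edge moved <0.5 px between the end of stroke 2 and now, with the third stroke blocked at about 16–20 N; total drop ≈18–19 mm from the start fits the given travel. Handing in.

```bash
python3 -c "
from bench import r
print(r.close_job())"
```

```text
the job is handed in; nothing more can be done
None
```

I tightened the loose clamp (the right-hand one) with two driving strokes and a third that ran against a block. I then let go, moved the arm clear and handed in at about 18 s.

**Signs the jaw is down:**
- **Force:** the third stroke met a steady 16–20 N along the swing, where driving needs only 2–4 N.
- **Jaw position:** its edge moved less than about 0.5 px (about 1 mm) after the second stroke. It is about 18–19 mm below where it started.
- **Spindle height:** its top is at the tight clamp's level, about 0–1 mm above it depending on the view. The pictures can't resolve finer than about 1 mm.

**Other things in the scene:** I did not touch the tight wrench, the mug or the jar. In the last pictures they looked unmoved by eye; I did not measure them.

**What disagreed:**
- **Soft block:** the block was springy, not hard. The wrench still turned several centimetres while the force rose, then gave way at about 20 N, most likely the ratchet slipping a step.
- **Arc error:** near the end of the third stroke my path was a few mm off the wrench's arc. That added up to 18 N of sideways force on the wrist until I corrected it.

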